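# Prove the folding stay of a restored vent window

### The job

Try out the folding stay of the restored leaded-glass vent window: raise the sash (brass handle) until the stay locks, then take your hand off so that the locked stay carries it, without forcing it so hard that the stay's clamped foot slips. Then break the stay joint (red tab) and lower the sash gently, never letting it drop, until it is fully shut on its frame. Keep off the glass and leave the other things on the bench alone.

Things in the scene. Friction and masses are not known exactly. Their poses are not given: they have to be found in the camera images.
- frame: fixed cream-painted wooden window frame, 250 (x) x 310 (y) x 55 mm, lying flat on two 30 mm battens on the bench, top face 85 mm above the bench. Origin on the bench under its middle; its x axis points from the handle side towards the hinged side, y to the side that carries the stay, z up
- sash (a joint): angle of the glazed sash (215 x 300 x 34 mm, 0.8 to 1.05 kg) lying on the frame; 0 = fully shut, grows as its handle edge rises. Lifting at the handle takes about 4 to 7 N. The hinge has dry friction (0.45 N m): above about 0.9 rad the sash stays where it is left even with the stay broken, but lower down its weight wins and it falls unless held
- hinge (a point): middle of the hinge line, which runs along the frame's y axis, 125 mm from the frame's origin in its +x and 90 mm above the bench
- handle (a point): middle of the sash's brass bar handle: round bar 12 mm thick, 120 mm long, parallel to the hinge line and 255 mm from it, in the sash's own plane, its centre 40 mm in front of the sash's free edge; 107 mm above the bench when shut. It rises on an arc about the hinge line and may be pinched from above all the way
- stay_knee (a joint): knee joint of the folding stay on the sash's +y side. Near 0 when folded (sash shut), grows as the sash rises; 2.14 = its two bars in line; a light spring then carries it over centre to its stop at 2.23 = locked, bearing the sash; this happens at the latest when the lift is eased or let go at the top. Below 2.14 it is not locked; once below about 1.9 it stays broken
- stay_tab (a point): middle of the usable part of the red release tab, a round peg 17 mm thick, sticking out 72 mm along the frame's +y from the knee; the point is 69 mm outside the sash's side. Locked, it is 148 to 166 mm above the bench; pushing it some 20 mm along the frame's +x (towards the hinge side) with 3 to 8 N breaks the joint; the other way it only presses on its stop
- stay_foot_pin (a point): pin of the stay's lower bar in its brass foot on the frame's side. The foot is held in an upright slot by friction only: it slips if the stay pulls or pushes with more than about 50 N, that is when the handle is lifted some 15 N harder than the lift itself needs once the stay is straight
- chisel: bench chisel, wooden handle, 290 mm long, lying beside the frame; not part of the job
- hammer: hammer lying on the bench; not part of the job
- putty_knife: flat putty knife lying on the bench; not part of the job
- putty_tin: grey tin, 90 mm across, 85 mm tall; not part of the job
- sanding_block: cork block 70 x 110 x 40 mm; not part of the job
- pin_pot: small blue ceramic pot, 70 mm across, 60 mm tall, to the left of the window; not part of the job
- stay_lower: lower of the stay's two 79 mm steel bars; origin at its foot pin on the frame's side. As the bars come in line the sash meets a firm stop, which must be felt: its height differs from one time to the next (sash at 0.97 to 1.21 rad). With the sash only 0.02 rad short of it the knee is still some 0.3 rad short of straight
- glass (a point): the leaded glass pane (135 x 220 mm) in the sash, fragile; this point is its centre

How it is judged:
By the outcome, as a careful person would: the job done as asked, in the order asked, and still so for the second after the job is handed in, with the robot touching nothing.
It also fails if it takes over 69 s, if anything falls off the work surface, if the arm or the gripper's body presses on something with over 40 N, if the wrist force passes 120 N, or if a joint passes its speed limit or range.

### The arm

A 6-joint arm with a two-finger parallel gripper is mounted at the origin on the work surface. World frame = base frame: x ahead of the robot, y to its left, z up, the work surface at z = 0. Lengths are in mm, angles in degrees, forces in N, time in s.
With the tool pointing down it reaches from about 275 to 725 mm from the base axis. Payload 15.9 kg.
Tool frame: the origin (TCP) lies midway between the tips of the shut fingers; the grasp point (between the pads) lies 19 mm behind it; z points along the fingers, y is the direction in which the jaws open and shut (so a half turn about z gives the same grasp; the last joint's range is limited). The gripper opens to 85 mm and grips with 20 to 120 N. Pads are 22 mm wide; open, the fingers measure 114 mm over their backs; the gripper's body (76 mm by 85 mm) begins 54 mm behind the grasp point. The pads swing forward as they close: fully open they stand 13 mm farther back than shut.
Start: joints at [0, 12.198, -1.971, 75.831, 0, 90], TCP at [499.985, -0, 231.306] pointing down, gripper open.
Joint ranges: [-170.91, 170.91], [-42.67, 98.43], [-65.05, 77.54], [-120.47, 116.71], [-90, 82.35], [-180, 180]. Speed limits (degrees/s): [108.29, 108.29, 136.94, 147.25, 180, 180].

### API

Orientations are given as [roll, pitch, yaw] about the fixed x, y, z axes, in that order (R = Rz(yaw) Ry(pitch) Rx(roll)).
In Python, from workcell import ctrl gives the robot as it stands. The module is installed in compiled form; this text tells all that it offers.
- The arm moves only by the tool send_rows, never from a script. Its argument "targets" is one flat list of numbers, 7 for each row, row after row: the opening, from 0 (shut) to 1 (fully open), then the shift along the tool's x, y, z in m, then the turn, a rotation vector about the tool's x, y, z in rad. A call has 1 to 5 rows; each row is the pose to reach, as a shift and turn from the pose measured when the call began, along the tool's axes at that moment; what a row does not reach only later rows make up. A row lasts 1/10 s, in which the tool goes at most 50 mm and 8.59 degrees, less where a joint would pass 70% of its speed; a pose out of reach is approached as far as the arm can. A call with a gripper value outside its range is refused whole. The fingers move at their own pace and stop on an object; "squeeze" is the grip in N (left out, the last holds). Time passes only in rows, so rows that repeat a pose let the fingers close. It gives the time, the measured TCP pose, the force and the opening at its end, in the units of the state.
- ctrl.observe(): the state, without advancing time (a new reading comes with each control period).
- ctrl.snapshot(name): name is "scene" or "side" or "wrist"; returns a dict with "img" (400x640x3 uint8, red, green, blue), "fx", "fy", "cx", "cy" (pixels), "T" (4x4, takes a point from camera to world coordinates); the wrist camera has in their place "tool_from_camera" (4x4, takes a point from camera to tool coordinates, whose origin is the TCP and whose axes are the flange's). Camera axes: x right, y up, looking along -z (the intrinsics and any distortion apply to the point x, -y, -z); pixel columns grow to the right and rows downward; lengths in mm; the calibration is good to about 2 mm. The wrist camera is an equidistant fisheye: a pixel r from the principal point sees the ray r / f radians off the axis. A picture is of the moment at which its call begins: read the wrist's pose just before it. There is no depth.
- ctrl.finish_job(): hands the job in, once; it reports no verdict.
Trained networks look in the newest picture that a camera, given by its name, has taken for a name from the list of things; names that differ only in an ending like _2 or _b are one class to them, and where a whole thing is asked for, a point or a joint stands for the part that bears it (a point fixed in the world has none). Each returns a list of dicts, best first, with "confidence" (0 to 1); they miss things now and then, are a little off and sometimes report something else, mostly with a low value. They report only what shows in the picture. A call takes as long as a camera call.
- ctrl.recognise(camera, target): "location" ([column, row] in pixels, amid what is visible of it).
- ctrl.regions_of(camera, target): "pixels" (400x640 bool, what is visible of it) and "location" ([column, row] in pixels, amid what is visible of it).
The state is a dict: "clock": time; "joints": joint angles; "dq": joint speeds; "tau": joint torques, N m; "tcp_pos": TCP position; "tcp_rot": TCP orientation; "contact_force": force on the tool from outside, world axes, zero at the start; "wrist_torque": the same for the moment, N m; "width": finger opening in mm.
Only numpy, scipy, OpenCV 4.12 (cv2) and the standard library are available. Lean on these libraries where they do the work, as an engineer would, in place of code of your own. Each camera call takes 0.05 s, during which the arm holds its last target.

## Working session

There is one attempt and no reset: what is moved stays moved. The work goes in short steps, Python scripts to look and compute and a tool call to move; the robot and the scene stay as the last step left them, time stands still between calls to the robot, and variables do not carry over. Pictures are saved under pics/ and viewed, and the job is handed in when it is done.

Besides the shell and the picture viewer there is one more tool, called after ">>>" as name(argument=value, ...) on one line, values as JSON. send_rows: Moves the arm, as the interface text tells. Its arguments: {"type":"object","properties":{"targets":{"type":"array","items":{"type":"number"}},"squeeze":{"type":"number"}},"required":["targets"]}

```bash
mkdir -p pics
cat > h.py <<'E'
import numpy as np, cv2
from scipy.spatial.transform import Rotation as R
from workcell import ctrl
def save(n,name):
    s=ctrl.snapshot(n); cv2.imwrite(f'pics/{name}.png',s['img'][:,:,::-1]); return s
def ray(s,px):
    d=np.array([(px[0]-s['cx'])/s['fx'],-(px[1]-s['cy'])/s['fy'],-1.]);T=np.array(s['T']);d=T[:3,:3]@d
    return T[:3,3],d/np.linalg.norm(d)
def atz(s,px,z):
    o,d=ray(s,px);return o+d*(z-o[2])/d[2]
def tri(rs):
    A=np.zeros((3,3));b=np.zeros(3)
    for o,d in rs:
        P=np.eye(3)-np.outer(d,d);A+=P;b+=P@o
    p=np.linalg.solve(A,b);return p,[np.linalg.norm((np.eye(3)-np.outer(d,d))@(p-o)) for o,d in rs]
def proj(s,p):
    T=np.array(s['T']);c=T[:3,:3].T@(np.array(p)-T[:3,3]);return s['cx']-s['fx']*c[0]/c[2], s['cy']+s['fy']*c[1]/c[2]
E
python3 - <<'E'
from h import *
np.set_printoptions(precision=1,suppress=True)
S={n:save(n,n+'0') for n in('scene','side')}
save('wrist','wrist0')
for n in S: print(n,S[n]['T'][:3],S[n]['fx'],S[n].keys())
for t in['frame','sash','hinge','handle','stay_tab','stay_foot_pin','glass','pin_pot','chisel','stay_lower','hammer','putty_tin','putty_knife','sanding_block']:
  rs=[]
  for n in S:
    r=ctrl.recognise(n,t)
    print(t,n,[(np.array(x['location']),round(x['confidence'],2)) for x in r[:2]])
    if r: rs.append(ray(S[n],r[0]['location']))
  if len(rs)==2: print('   ',*tri(rs))
print(ctrl.observe())
E
```

```text
scene [[  -0.    -0.7    0.7 1499.1]
 [   1.    -0.     0.    82.3]
 [   0.     0.7    0.7 1057.2]] 415.9131733343507 dict_keys(['img', 'fx', 'fy', 'cx', 'cy', 'T'])
side [[   0.7    0.4   -0.6 -254.7]
 [  -0.7    0.4   -0.6 -722.4]
 [   0.     0.8    0.6  852.5]] 491.99941940933314 dict_keys(['img', 'fx', 'fy', 'cx', 'cy', 'T'])
frame scene [(array([293.5, 235.7]), 0.83), (array([437.8, 211.1]), 0.48)]
frame side [(array([355.3, 215.7]), 0.64)]
    [598.7 -28.1  60.9] [np.float64(2.4596547117915892), np.float64(2.4596547117916034)]
sash scene [(array([293.7, 228.5]), 0.78)]
sash side [(array([273.9, 185. ]), 0.72), (array([359.2, 206.5]), 0.65)]
    [506.9  52.8 103.2] [np.float64(113.2119046299023), np.float64(113.21190462990243)]
hinge scene [(array([296.4, 237.9]), 0.67), (array([419.3, 187.2]), 0.5)]
hinge side [(array([355. , 216.5]), 0.84), (array([318.5, 165.9]), 0.37)]
    [602.9 -20.8  53.6] [np.float64(0.04174719974462798), np.float64(0.04174719974455683)]
handle scene [(array([295.4, 229.2]), 0.74), (array([358.1, 220.6]), 0.67)]
handle side [(array([361.5, 205.5]), 0.86)
[... 1832 characters left out ...]
3, 221.9]), 0.77)]
    [300.9 391.  -14. ] [np.float64(29.708785011228798), np.float64(29.70878501122882)]
sanding_block scene [(array([438.1, 212.5]), 0.9)]
sanding_block side [(array([200.1, 176.9]), 0.95), (array([354.9, 214.1]), 0.44)]
    [427.2 473.4  25.2] [np.float64(6.913986608114899), np.float64(6.913986608114852)]
{'clock': 1.55, 'joints': array([ 0. , 12.2, -2. , 75.8,  0. , 90. ]), 'dq': array([ 0.1,  0. , -0. , -0.1,  0. ,  0. ]), 'tau': array([ -0. , -68.6,  48.7,   0. ,  -0. ,  -0. ]), 'tcp_pos': array([500. ,   0. , 231.3]), 'tcp_rot': array([-180.,   -0.,   90.]), 'contact_force': array([ 0.2,  0.2, -0.4]), 'wrist_torque': array([ 0.,  0., -0.]), 'width': 85.37790737131748}
```

View pictures.

View pics/scene0.png

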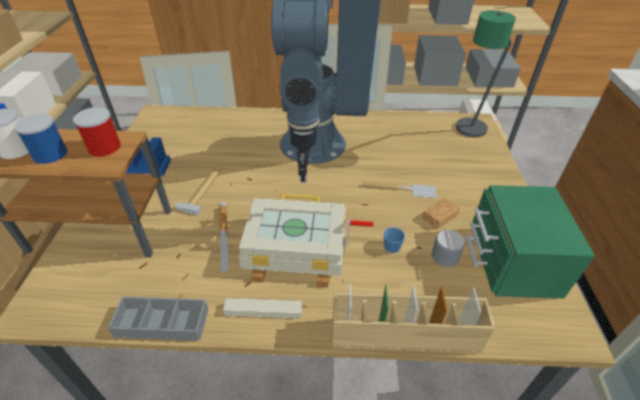

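View pics/side0.png

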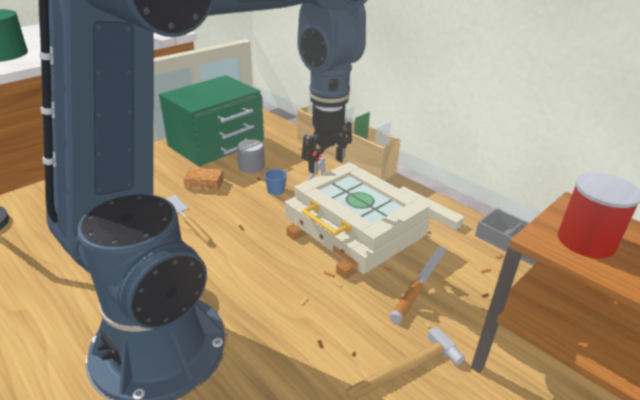

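View pics/wrist0.png

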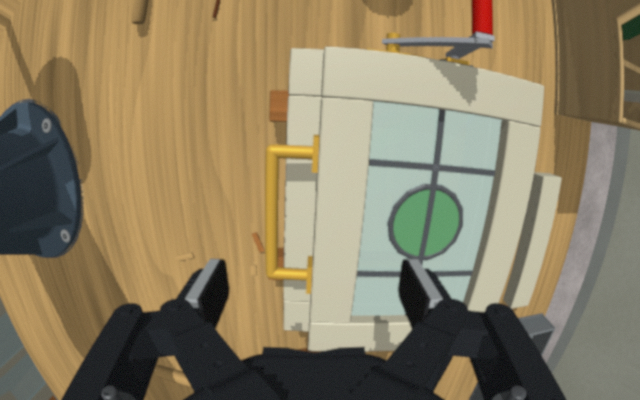

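```bash
cat >> h.py <<'E'
def wray(s,px,o):
    Rt=R.from_euler('xyz',o['tcp_rot'],degrees=True).as_matrix();M=np.array(s['tool_from_camera'])
    v=np.array([px[0]-s['cx'],px[1]-s['cy']]);r=np.linalg.norm(v);th=r/s['fx']
    d=np.array([np.sin(th)*v[0]/r,-np.sin(th)*v[1]/r,-np.cos(th)])
    return Rt@M[:3,3]+o['tcp_pos'], Rt@(M[:3,:3]@d)
def wz(s,px,o,z):
    a,d=wray(s,px,o);return a+d*(z-a[2])/d[2]
E
python3 - <<'E'
from h import *
np.set_printoptions(precision=1,suppress=True)
o=ctrl.observe();w=ctrl.snapshot('wrist');print(w['tool_from_camera'],w['fx'],w['cx'],w['cy'])
for nm,px,z in [('h1',(273,152),107),('h2',(272,275),107),('foot brass',(392,42),80),('tab base',(483,35),110),('tab end',(481,0),110),('sash corner hl',(327,47),119),('sash corner hr',(543,87),119),('circle',(425,222),115),('frame corner',(291,48),85)]:
    print(nm,wz(w,px,o,z))
for t in['handle','stay_tab','stay_foot_pin','sash','glass']:
    r=ctrl.recognise('wrist',t);print(t,[(np.array(x['location']),round(x['confidence'],2)) for x in r[:2]])
S={n:ctrl.snapshot(n) for n in('scene','side')}
for n,(a,b,c,d) in dict(scene=(230,180,410,290),side=(250,130,450,290)).items():
    im=S[n]['img'][b:d,a:c];cv2.imwrite(f'pics/c_{n}.png',cv2.resize(im,None,fx=4 if n=='scene' else 3.5,fy=4 if n=='scene' else 3.5,interpolation=cv2.INTER_CUBIC)[:,:,::-1])
E
```

```text
[[  -0.     1.     0.3   78.2]
 [   1.     0.    -0.    -0.3]
 [  -0.     0.3   -1.  -142.2]
 [   0.     0.     0.     1. ]] 309.70691628693146 313.3618495242307 204.49973827688564
h1 [464.7  41.  107. ]
h2 [458.4 -80.9 107. ]
foot brass [574.4 145.7  80. ]
tab base [656.8 158.3 110. ]
tab end [656.8 194.6 110. ]
sash corner hl [510.9 129.7 119. ]
sash corner hr [725.6 117.8 119. ]
circle [604.2 -21.7 115. ]
frame corner [479.6 135.8  85. ]
handle [(array([401.7, 182.8]), 0.91), (array([171.8, 373.7]), 0.41)]
stay_tab [(array([468.6,  38.2]), 0.66)]
stay_foot_pin [(array([466. ,  39.9]), 0.56)]
sash [(array([401.7, 181.9]), 0.56)]
glass [(array([398.4, 186.2]), 0.63)]
```

View pics/c_scene.png

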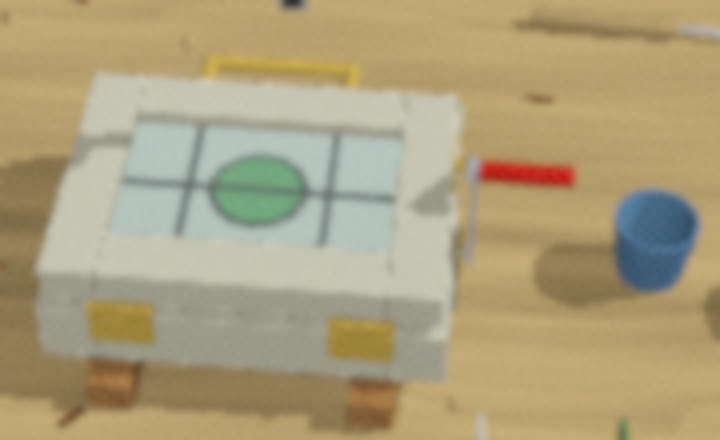

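View pics/c_side.png

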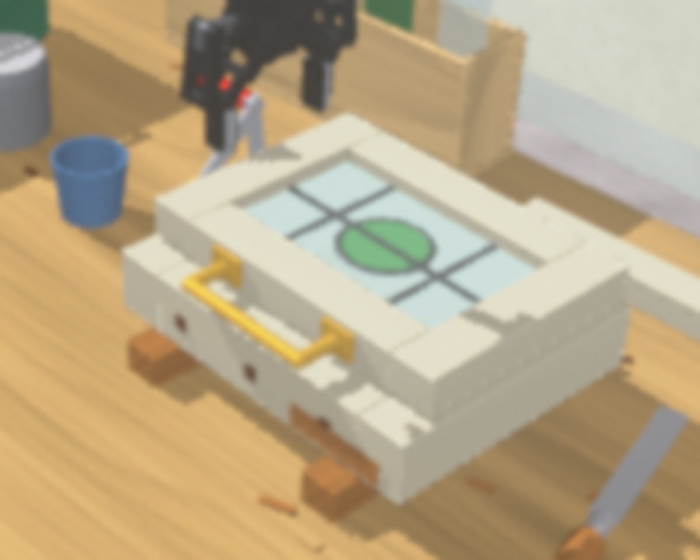

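Run:
```python
from h import *
np.set_printoptions(precision=1,suppress=True)
o=ctrl.observe();w=ctrl.snapshot('wrist')
sc=ctrl.snapshot('scene');si=ctrl.snapshot('side')
for a,b,c in [((273,152),(319,197.3),(303.6,211.6)),((272,275),(282.5,195.8),(334.3,232))]:
    rs=[wray(w,a,o),ray(sc,b),ray(si,c)]
    print(tri(rs),tri(rs[1:]),wz(w,a,o,107),atz(sc,b,107),atz(si,c,107))
print(o['clock'])
```

```text
(array([464.5,  42.5, 105.5]), [np.float64(1.72507574477897), np.float64(3.9217458870740205), np.float64(2.447796326294862)]) (array([464.6,  43.6, 105. ]), [np.float64(3.1063763081713534), np.float64(3.106376308171458)]) [464.7  40.9 107. ] [464.1  46.2 107. ] [462.7  37.8 107. ]
(array([459.4, -78.5, 107.1]), [np.float64(2.2094021826369383), np.float64(2.201843903645698), np.float64(1.4375569865697468)]) (array([460.5, -77.1, 106. ]), [np.float64(1.0716137441137807), np.float64(1.0716137441137747)]) [458.4 -81.  107. ] [462.4 -77.7 107. ] [459.3 -76.8 107. ]
1.95
```

>>> send_rows(targets=[0.35,-0.005,-0.012,0.02,0,0,0.02,0.35,-0.012,-0.026,0.05,0,0,0.04,0.35,-0.019,-0.038,0.075,0,0,0.054,0.35,-0.019,-0.038,0.08,0,0,0.054,0.35,-0.019,-0.038,0.08,0,0,0.054], squeeze=25)

```text
clock: 2.6
tcp_pos: [462.0, -18.9, 151.4]
tcp_rot: [-180.0, -0.0, 86.9]
contact_force: [-0.2, 0.6, 0.9]
width: 29.7
```

Run:
```python
from h import *
np.set_printoptions(precision=2,suppress=True)
o=ctrl.observe();print(o)
save('wrist','w1');save('side','s1')
```

```text
{'clock': 2.6, 'joints': array([ -2.35,   9.63, -16.87,  63.54,   0.01,  90.74]), 'dq': array([ 0.53, -0.21,  2.86,  1.13,  0.02, -0.05]), 'tau': array([ -0.66, -61.4 ,  43.49,  -0.85,  -0.04,  -0.01]), 'tcp_pos': array([462.  , -18.93, 151.37]), 'tcp_rot': array([-179.97,   -0.01,   86.91]), 'contact_force': array([-0.19,  0.62,  0.9 ]), 'wrist_torque': array([ 0.  ,  0.02, -0.07]), 'width': 29.69414550545782}
```

View pics/w1.png

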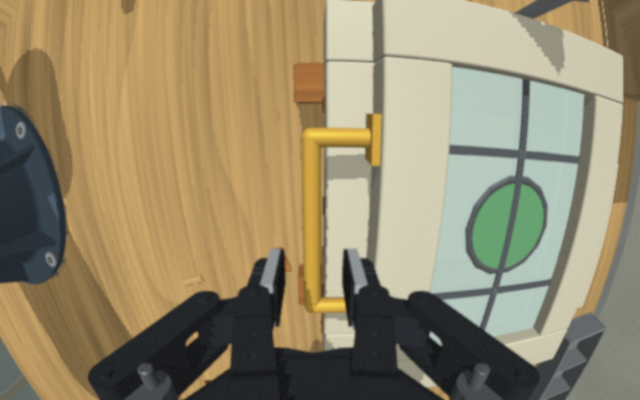

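>>> send_rows(targets=[0.35,0,0,0.015,0,0,0,0.35,0,0,0.035,0,0,0,0.35,0,0,0.05,0,0,0,0.35,0,0,0.058,0,0,0,0.35,0,0,0.058,0,0,0])

```text
clock: 3.2
tcp_pos: [463.6, -18.6, 94.5]
tcp_rot: [179.9, -0.0, 87.0]
contact_force: [-0.6, -1.1, 1.1]
width: 30.0
```

>>> send_rows(targets=[0,0,0,0,0,0,0,0,0,0,0,0,0,0,0,0,0,0,0,0,0,0,0,0,0,0,0,0], squeeze=25)

```text
clock: 3.6
tcp_pos: [460.9, -18.4, 94.8]
tcp_rot: [-179.8, -0.0, 87.0]
contact_force: [-22.9, 0.5, 13.2]
width: 10.8
```

Run:
```python
from h import *
save('wrist','w2')
```

```text
(no output)
```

View pics/w2.png

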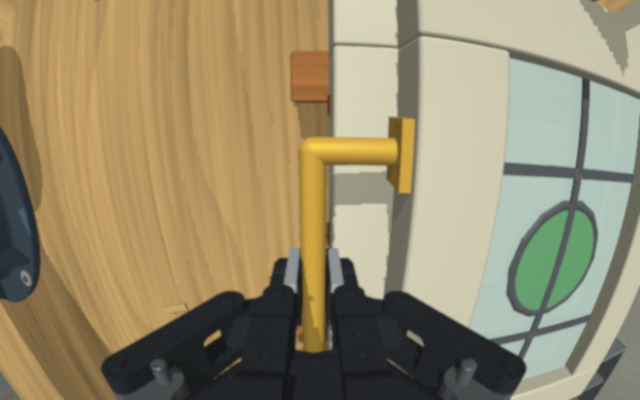

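Run:
```python
import numpy as np
for q in np.arange(0,1.24,.03):
    f=q+.0667; print(f"{q:.2f} X={255*(np.cos(.0667)-np.cos(f)):.1f} Z={255*(np.sin(f)-np.sin(.0667)):.1f}",end=' | ')
```

```text
0.00 X=0.0 Z=0.0 | 0.03 X=0.6 Z=7.6 | 0.06 X=1.5 Z=15.2 | 0.09 X=2.6 Z=22.8 | 0.12 X=3.9 Z=30.3 | 0.15 X=5.4 Z=37.8 | 0.18 X=7.2 Z=45.3 | 0.21 X=9.1 Z=52.7 | 0.24 X=11.3 Z=60.0 | 0.27 X=13.8 Z=67.2 | 0.30 X=16.4 Z=74.4 | 0.33 X=19.2 Z=81.5 | 0.36 X=22.3 Z=88.5 | 0.39 X=25.6 Z=95.5 | 0.42 X=29.0 Z=102.3 | 0.45 X=32.7 Z=109.0 | 0.48 X=36.6 Z=115.6 | 0.51 X=40.7 Z=122.0 | 0.54 X=44.9 Z=128.4 | 0.57 X=49.4 Z=134.6 | 0.60 X=54.0 Z=140.7 | 0.63 X=58.9 Z=146.6 | 0.66 X=63.9 Z=152.4 | 0.69 X=69.0 Z=158.1 | 0.72 X=74.4 Z=163.6 | 0.75 X=79.9 Z=168.9 | 0.78 X=85.5 Z=174.0 | 0.81 X=91.3 Z=179.0 | 0.84 X=97.3 Z=183.8 | 0.87 X=103.4 Z=188.4 | 0.90 X=109.6 Z=192.9 | 0.93 X=115.9 Z=197.1 | 0.96 X=122.4 Z=201.2 | 0.99 X=129.0 Z=205.0 | 1.02 X=135.8 Z=208.7 | 1.05 X=142.6 Z=212.2 | 1.08 X=149.5 Z=215.4 | 1.11 X=156.5 Z=218.5 | 1.14 X=163.6 Z=221.3 | 1.17 X=170.8 Z=223.9 | 1.20 X=178.1 Z=226.3 | 1.23 X=185.4 Z=228.5 |
```

>>> send_rows(targets=[0,0,0,0,0,0,0,0,0,0,-0.001,0,0,0])

```text
clock: 3.85
tcp_pos: [460.7, -18.4, 96.2]
tcp_rot: [-179.8, -0.0, 87.0]
contact_force: [-2.3, -0.2, -5.8]
width: 10.8
```

>>> send_rows(targets=[0,0,0.0006,-0.0076,0,0,0,0,0,0.0015,-0.0152,0,0,0,0,0,0.0026,-0.0228,0,0,0,0,0,0.0039,-0.0303,0,0,0,0,0,0.0054,-0.0378,0,0,0])

```text
clock: 4.35
tcp_pos: [466.3, -18.7, 134.7]
tcp_rot: [-179.8, -0.0, 87.0]
contact_force: [-2.8, 0.6, -5.4]
width: 10.9
```

>>> send_rows(targets=[0,0,0.0018,-0.0075,0,0,0,0,0,0.0037,-0.0149,0,0,0,0,0,0.0059,-0.0222,0,0,0,0,0,0.0084,-0.0294,0,0,0,0,0,0.011,-0.0366,0,0,0])

```text
clock: 4.85
tcp_pos: [477.3, -19.2, 171.8]
tcp_rot: [-179.7, -0.0, 87.0]
contact_force: [-3.0, 0.5, -6.0]
width: 10.8
```

>>> send_rows(targets=[0,0,0.0028,-0.0071,0,0,0,0,0,0.0059,-0.0141,0,0,0,0,0,0.0092,-0.0211,0,0,0,0,0,0.0126,-0.0279,0,0,0,0,0,0.0163,-0.0346,0,0,0])

```text
clock: 5.35
tcp_pos: [493.6, -20.0, 206.9]
tcp_rot: [-179.7, -0.0, 87.0]
contact_force: [-8.1, 1.8, -1.4]
width: 10.5
```

>>> send_rows(targets=[0,0,0.0028,-0.0066,0,0,0,0,0,0.0064,-0.013,0,0,0,0,0,0.0106,-0.0194,0,0,0,0,0,0.0151,-0.0256,0,0,0,0,0,0.0197,-0.0317,0,0,0])

```text
clock: 5.85
tcp_pos: [514.5, -21.1, 239.1]
tcp_rot: [-179.8, -0.0, 87.0]
contact_force: [6.0, 0.8, -9.9]
width: 10.8
```

>>> send_rows(targets=[0,0,0.0046,-0.0059,0,0,0,0,0,0.0096,-0.0117,0,0,0,0,0,0.0147,-0.0174,0,0,0,0,0,0.0201,-0.0229,0,0,0,0,0,0.0256,-0.0282,0,0,0])

```text
clock: 6.35
tcp_pos: [540.1, -22.3, 267.8]
tcp_rot: [-179.8, -0.0, 87.0]
contact_force: [-5.3, 2.2, -1.1]
width: 10.6
```

Run:
```python
from h import *
print(ctrl.observe()['contact_force'])
save('wrist','w3');save('side','s3')
```

```text
[-5.28665217  2.17352374 -1.13728274]
```

View pics/w3.png

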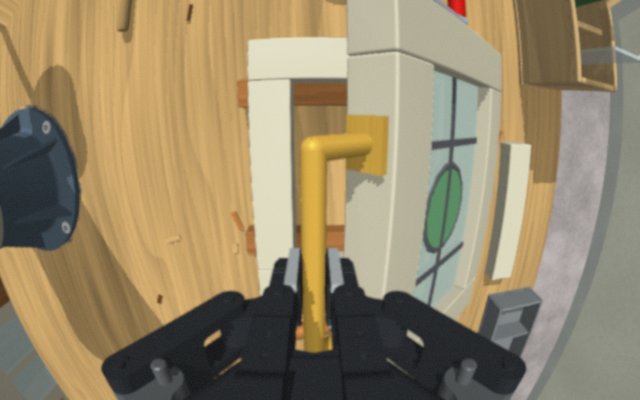

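View pics/s3.png

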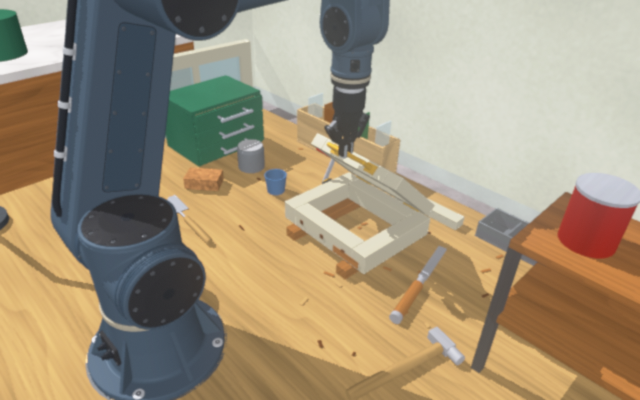

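>>> send_rows(targets=[0,0,0.0053,-0.005,0,0,0,0,0,0.0107,-0.0096,0,0,0,0,0,0.0163,-0.014,0,0,0,0,0,0.022,-0.0183,0,0,0,0,0,0.0278,-0.0223,0,0,0])

```text
clock: 6.95
tcp_pos: [568.3, -23.7, 291.5]
tcp_rot: [-179.8, -0.1, 87.0]
contact_force: [-11.4, 2.9, 11.0]
width: 10.9
```

>>> send_rows(targets=[0,0,0.0015,-0.0019,0,0,0,0,0,0.0035,-0.0037,0,0,0,0,0,0.0055,-0.0053,0,0,0,0,0,0.0075,-0.0067,0,0,0])

```text
clock: 7.35
tcp_pos: [576.4, -24.1, 297.6]
tcp_rot: [-179.8, -0.1, 87.0]
contact_force: [6.5, 1.9, -16.3]
width: 11.0
```

>>> send_rows(targets=[0,0,0.0021,-0.0002,0,0,0])

```text
clock: 7.45
tcp_pos: [578.1, -24.2, 298.3]
tcp_rot: [-179.7, -0.1, 87.0]
contact_force: [-16.4, 2.0, 19.5]
width: 10.8
```

Run:
```python
from h import *
sc=save('scene','sc4');si=save('side','s4');w=save('wrist','w4')
print(ctrl.observe()['contact_force'],ctrl.observe()['tcp_pos'])
a=cv2.resize(sc['img'][150:260,310:400],None,fx=5,fy=5,interpolation=cv2.INTER_CUBIC)
b=cv2.resize(si['img'][110:220,280:360],None,fx=5,fy=5,interpolation=cv2.INTER_CUBIC)
cv2.imwrite('pics/c4.png',np.hstack([a[:550],b[:550,:350]])[:,:,::-1])
```

```text
[-5.23644209  1.85114603  0.91623688] [578.38200916 -24.23127677 298.42570299]
```

View pics/c4.png

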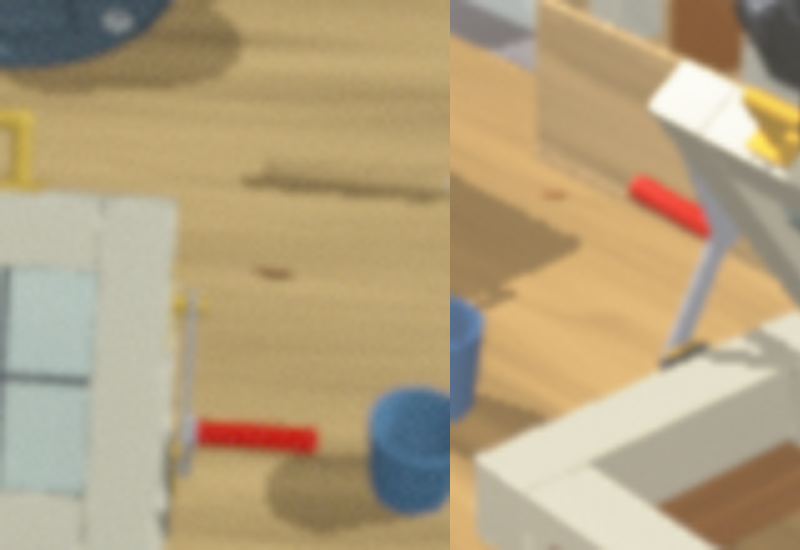

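View pics/w4.png

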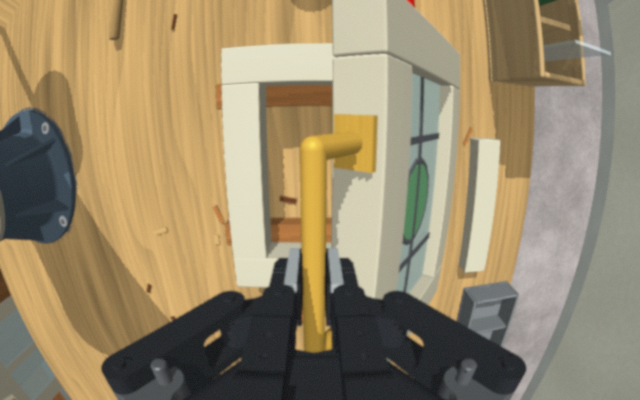

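Run:
```python
from h import *
np.set_printoptions(precision=1,suppress=True)
sc=ctrl.snapshot('scene');si=ctrl.snapshot('side')
yaw=np.radians(-3.05);ex=np.array([np.cos(yaw),np.sin(yaw),0]);ey=np.array([-np.sin(yaw),np.cos(yaw),0])
H=np.array([461,-18.4,0])+254.4*ex;O=H-125*ex
def fr(p):return np.array([(p-O)@ex,(p-O)@ey,p[2]])
def onplane(rd,y):
    o,d=rd;t=(y-(o-O)@ey)/(d@ey);return fr(o+t*d)
b=tri([ray(sc,(350,236.4)),ray(si,(332.4,155.6))]);e=tri([ray(sc,(373.4,238)),ray(si,(317,147.4))])
print('O',O,'H',H,'tab base',fr(b[0]),b[1],'end',fr(e[0]),e[1])
for n,px in [('foot',(347,211)),('knee',(348,236.4)),('top',(346.6,244.5))]: print('scene',n,onplane(ray(sc,px),160))
for n,px in [('foot',(326,180.5)),('knee',(334,155))]: print('side',n,onplane(ray(si,px),160))
im=cv2.imread('pics/wrist0.png')
# initial wrist
w=ctrl.snapshot('wrist');o=dict(tcp_pos=np.array([500,0,231.3]),tcp_rot=[-180,0,90.])
for n,px in [('foot',(392,42)),('knee',(487,40)),('sashpin',(455,62))]: print('w0',n,onplane(wray(w,px,o),160))
cv2.imwrite('pics/c0.png',cv2.resize(im[0:110,370:530],None,fx=5,fy=5,interpolation=cv2.INTER_CUBIC))
oo=ctrl.observe();print(oo['contact_force'],fr(oo['tcp_pos']),oo['clock'])
```

```text
O [590.2 -25.3   0. ] H [715.  -31.9   0. ] tab base [ 77.5 174.2 150.3] [np.float64(0.9583150057982232), np.float64(0.9583150057981628)] end [ 76.8 242.2 149.8] [np.float64(1.235070894014942), np.float64(1.235070894014918)]
scene foot [214.1 160.  386.9]
scene knee [640.  160.  769.2]
scene top [587.1 160.  697.2]
side foot [ 43.3 160.   83.9]
side knee [ 71.3 160.  160. ]
w0 foot [-34.7 160.  120.6]
w0 knee [ 18.7 160.  181.5]
w0 sashpin [ 40.9 160.   82.1]
[-5.1  1.7  3.5] [-11.9   0.4 298.4] 7.75
```

View pics/c0.png

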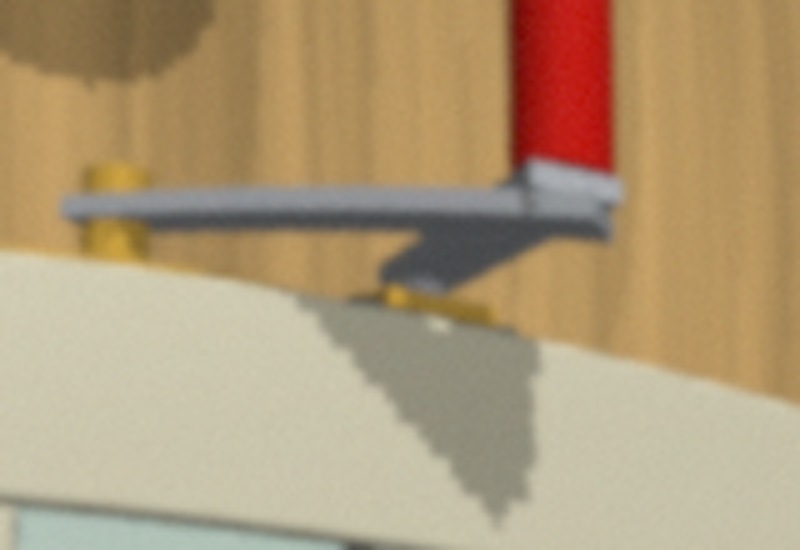

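>>> send_rows(targets=[0,0,0.0044,-0.0027,0,0,0,0,0,0.0087,-0.0053,0,0,0,0,0,0.0132,-0.0078,0,0,0,0,0,0.0177,-0.0102,0,0,0,0,0,0.0222,-0.0125,0,0,0])

```text
clock: 8.25
tcp_pos: [600.9, -25.4, 311.5]
tcp_rot: [-179.8, -0.1, 87.0]
contact_force: [-6.1, 2.5, 6.4]
width: 10.6
```

Run:
```python
from h import *
sc=save('scene','sc5');si=save('side','s5')
o=ctrl.observe();print(o['contact_force'],o['tcp_pos'])
a=cv2.resize(sc['img'][150:260,310:400],None,fx=5,fy=5,interpolation=cv2.INTER_CUBIC)
b=cv2.resize(si['img'][110:220,280:360],None,fx=5,fy=5,interpolation=cv2.INTER_CUBIC)
cv2.imwrite('pics/c5.png',np.hstack([a[:550],b[:550,:350]])[:,:,::-1])
```

```text
[-3.54472789  2.00320472  8.56754312] [601.3248324  -25.42848633 311.8442159 ]
```

View pics/c5.png

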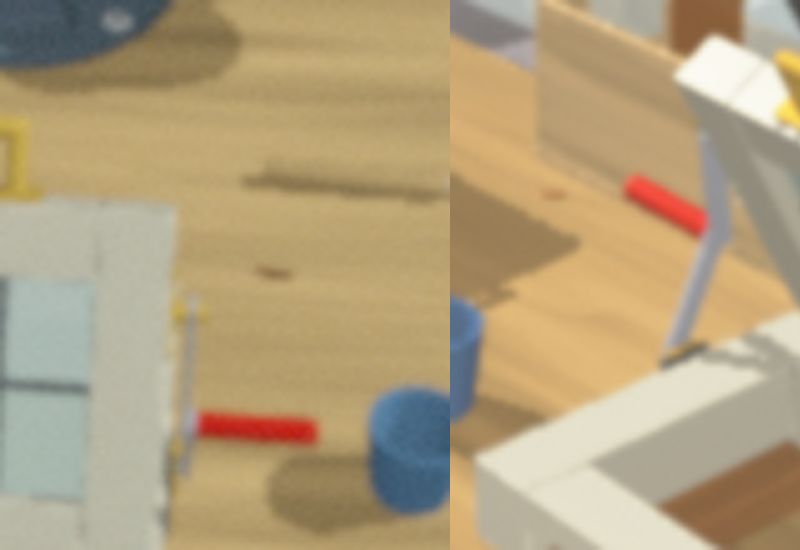

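```bash
cat >> h.py <<'E'
yaw=np.radians(-3.05);ex=np.array([np.cos(yaw),np.sin(yaw),0]);ey=np.array([-np.sin(yaw),np.cos(yaw),0])
H=np.array([461,-18.4,0])+254.4*ex;O=H-125*ex
def fr(p):return np.array([(p-O)@ex,(p-O)@ey,p[2]])
E
python3 - <<'E'
from h import *
np.set_printoptions(precision=1,suppress=True)
sc=ctrl.snapshot('scene');si=ctrl.snapshot('side')
b=tri([ray(sc,(350,234.8)),ray(si,(331.6,155.2))]);e=tri([ray(sc,(373.4,236.4)),ray(si,(316.4,147.4))])
print(fr(b[0]),fr(e[0]))
for n in('scene','side'):
    r=ctrl.recognise(n,'stay_tab');print([(np.array(x['location']),x['confidence']) for x in r])
F=np.array([43,79])
for q in (0,.94,1.04,1.1,1.15,1.2):
    a=q+.065;S=np.array([125-155*np.cos(a),90+155*np.sin(a)]);d=np.linalg.norm(S-F);
    print(q,S,d,2*np.arccos(min(1,d/158)))
    m=(F+S)/2;h=np.sqrt(max(0,79**2-d*d/4));u=(S-F)/d;print('  K',m+h*np.array([u[1],-u[0]]))
print(ctrl.observe()['contact_force'])
E
```

```text
[ 73.8 173.9 153.1] [ 72.9 241.5 151.8]
[(array([357.1, 234.8]), 0.58)]
[(array([366.6, 203.2]), 0.64), (array([325.5, 155.9]), 0.58)]
0 [-29.7 100.1] 75.66488485620087 2.1428091172581842
  K [ 26.  156.1]
0.94 [ 41.9 220.8] 141.84932107194797 0.9121843938840757
  K [ 77.2 150.2]
1.04 [ 55.4 228.5] 149.9990519921576 0.6392005105656794
  K [ 73.9 151.7]
1.1 [ 63.8 232.4] 154.81766525443018 0.40208792129766036
  K [ 69.  153.6]
1.15 [ 71.  235.3] 158.78194145259997 0.0
  K [ 57.  157.1]
1.2 [ 78.3 237.8] 162.69309505621072 0.0
  K [ 60.7 158.4]
[-2.4  2.3  7.7]
```

>>> send_rows(targets=[0,0,0.0022,-0.0014,0,0,0,0,0,0.0044,-0.0027,0,0,0,0,0,0.0067,-0.0038,0,0,0,0,0,0.009,-0.0049,0,0,0,0,0,0.0113,-0.0059,0,0,0])

```text
clock: 9.05
tcp_pos: [612.9, -26.0, 317.6]
tcp_rot: [-179.9, -0.1, 87.0]
contact_force: [-0.5, 2.0, -5.9]
width: 10.8
```

```bash
cat > t.py <<'E'
from h import *
import sys
sc=ctrl.snapshot('scene');si=ctrl.snapshot('side')
def red(s,x0,x1,y0,y1):
    im=s['img'].astype(int);m=(im[...,0]>130)&(im[...,1]<70)&(im[...,2]<70)
    k=np.zeros_like(m);k[y0:y1,x0:x1]=1;ys,xs=np.where(m&k)
    return (xs.mean(),ys.mean()),len(xs)
a,na=red(sc,340,385,215,250);b,nb=red(si,300,345,135,170)
p,e=tri([ray(sc,a),ray(si,b)]);o=ctrl.observe()
f=o['contact_force'];X=fr(o['tcp_pos'])
v=np.array([(125-X[0]),X[2]+14-90-0]) # rough
phi=np.arctan2(v[1],v[0]);t=np.array([np.sin(phi),np.cos(phi)]);rr=np.array([-np.cos(phi),np.sin(phi)])
ff=np.array([f@ex,f[2]])
print('tab',np.round(fr(p),1),np.round(p,1),np.round(e,1),na,nb,'tcp frame',np.round(X,1),'q~',round(phi-.067,3),'r',round(np.linalg.norm(v),1),'tang',round(ff@t,1),'rad',round(ff@rr,1),'clk',o['clock'])
E
python3 t.py
```

```text
tab [ 63.2 208.4 154.5] [664.4 179.5 154.5] [2.5 2.5] 81 12 tcp frame [ 22.9   0.5 317.7] q~ 1.104 r 262.4 tang -0.7 rad -4.4 clk 9.15
```

>>> send_rows(targets=[0,0,0.0012,-0.0002,0,0,0,0,0,0.0021,-0.0006,0,0,0,0,0,0.003,-0.001,0,0,0,0,0,0.003,-0.001,0,0,0])

```text
clock: 9.55
tcp_pos: [616.1, -26.2, 319.1]
tcp_rot: [-180.0, -0.1, 87.0]
contact_force: [-1.3, 2.7, 3.2]
width: 10.8
```

```bash
sed -i 's/im\[...,0\]>130)&(im\[...,1\]<70)&(im\[...,2\]<70/im[...,0]>110)\&(im[...,1]<0.55*im[...,0])\&(im[...,2]<0.6*im[...,0]/' t.py; python3 t.py; python3 -c "
from h import *
si=save('side','s6');cv2.imwrite('pics/c6.png',cv2.resize(si['img'][90:200,280:380],None,fx=5,fy=5,interpolation=cv2.INTER_CUBIC)[:,:,::-1])"
```

```text
tab [ 63.3 207.7 157.6] [664.5 178.8 157.6] [0.7 0.7] 111 89 tcp frame [ 25.9   0.5 319.1] q~ 1.117 r 262.5 tang 0.9 rad 5.9 clk 9.65
```

View pics/c6.png

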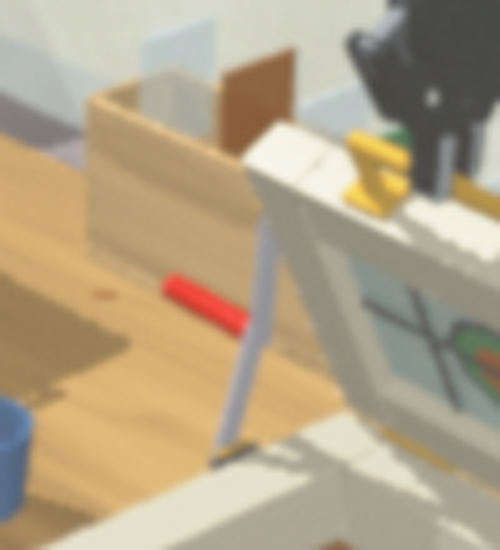

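>>> send_rows(targets=[0,0,0.0006,-0.0003,0,0,0,0,0,0.0012,-0.0005,0,0,0,0,0,0.0012,-0.0005,0,0,0])

```text
clock: 10.0
tcp_pos: [617.4, -26.2, 319.6]
tcp_rot: [-180.0, -0.1, 87.0]
contact_force: [-2.1, 2.8, 2.6]
width: 10.5
```

```bash
python3 t.py
```

```text
tab [ 61.2 206.9 158.4] [662.4 178.1 158.4] [1.2 1.2] 111 90 tcp frame [ 27.2   0.5 319.6] q~ 1.122 r 262.5 tang 0.3 rad 3.4 clk 10.1
```

>>> send_rows(targets=[0,0,0.0006,-0.0003,0,0,0,0,0,0.0012,-0.0005,0,0,0,0,0,0.0012,-0.0005,0,0,0])

```text
clock: 10.4
tcp_pos: [618.9, -26.3, 320.1]
tcp_rot: [180.0, -0.1, 87.0]
contact_force: [0.0, 3.2, 2.5]
width: 10.6
```

```bash
python3 t.py
```

```text
tab [ 51.4 206.5 160.4] [652.5 178.2 160.4] [0.4 0.4] 112 93 tcp frame [ 28.7   0.5 320.1] q~ 1.128 r 262.4 tang 2.4 rad 1.2 clk 10.5
```

>>> send_rows(targets=[0,0,-0.0005,0.0002,0,0,0,0,0,-0.001,0.0004,0,0,0,0,0,-0.001,0.0004,0,0,0])

```text
clock: 10.8
tcp_pos: [618.3, -26.3, 319.9]
tcp_rot: [179.9, -0.1, 87.0]
contact_force: [4.8, 1.4, 2.6]
width: 10.8
```

```bash
python3 t.py; python3 -c "
from h import *
si=save('side','s7');cv2.imwrite('pics/c7.png',cv2.resize(si['img'][90:200,280:380],None,fx=5,fy=5,interpolation=cv2.INTER_CUBIC)[:,:,::-1])"
```

```text
tab [ 51.1 206.9 160.4] [652.2 178.6 160.4] [0.6 0.6] 113 94 tcp frame [ 28.1   0.5 319.9] q~ 1.126 r 262.5 tang 5.5 rad -0.1 clk 10.9
```

View pics/c7.png

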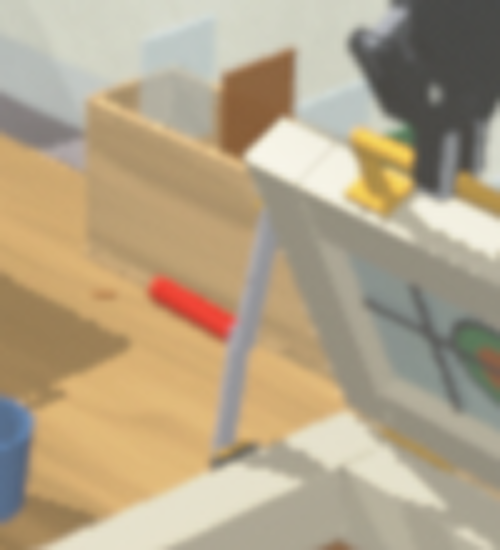

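>>> send_rows(targets=[0.15,0,0,0,0,0,0,0.3,0,0,0,0,0,0,0.4,0,0,0,0,0,0,0.4,0,0,-0.015,0,0,0,0.4,0,0,-0.04,0,0,0])

```text
clock: 11.45
tcp_pos: [617.5, -26.4, 359.3]
tcp_rot: [-179.9, -0.1, 87.0]
contact_force: [-0.1, 0.4, 1.3]
width: 34.1
```

```bash
python3 t.py;python3 -c "
from h import *
si=save('side','s8');save('wrist','w8')"
```

```text
tab [ 51.3 206.6 160.3] [652.4 178.3 160.3] [0.4 0.4] 112 92 tcp frame [2.850e+01 3.000e-01 3.625e+02] q~ 1.179 r 302.4 tang -0.5 rad 0.8 clk 11.55
```

View pics/s8.png

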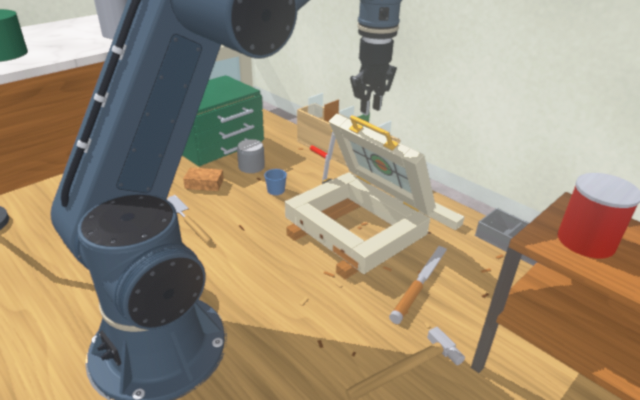

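>>> send_rows(targets=[0.2,0.02,-0.003,-0.005,0,0,0,0,0.055,-0.008,-0.005,0,0,0,0,0.095,-0.013,-0.005,0,0,0,0,0.135,-0.018,-0.005,0,0,0,0,0.165,-0.023,-0.005,0,0,0])

```text
clock: 12.15
tcp_pos: [603.6, 141.6, 363.8]
tcp_rot: [180.0, -0.0, 87.0]
contact_force: [-0.1, -0.7, 0.1]
width: -0.2
```

>>> send_rows(targets=[0,0.02,0,0,0,0,0,0,0.042,0,0.01,0,0,0,0,0.047,0,0.04,0,0,0,0,0.047,0,0.075,0,0,0,0,0.047,0,0.1,0,0,0])

```text
clock: 12.65
tcp_pos: [604.9, 188.6, 260.5]
tcp_rot: [-179.9, 0.0, 87.1]
contact_force: [1.3, -0.3, 0.0]
width: 0.1
```

```bash
python3 t.py;python3 -c "
from h import *
si=save('side','s9');save('wrist','w9')"
```

```text
tab [ 51.1 206.6 160.4] [652.2 178.3 160.4] [0.8 0.8] 110 94 tcp frame [  2.4 213.7 259.7] q~ 0.915 r 220.9 tang -0.2 rad -0.3 clk 12.75
```

View pics/w9.png

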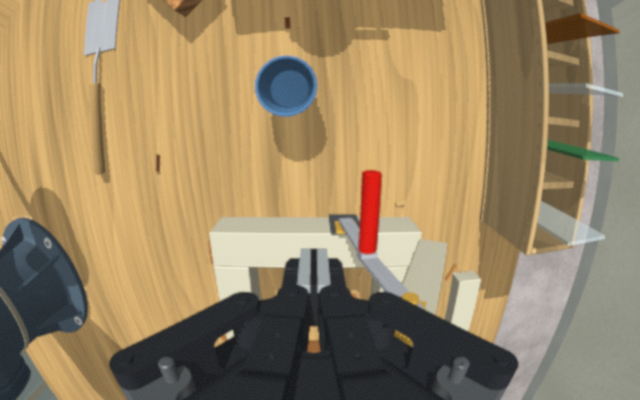

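View pics/s9.png

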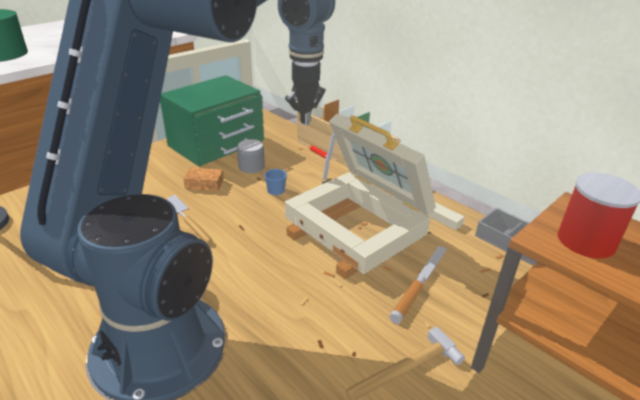

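>>> send_rows(targets=[0,0,0,0.03,0,0,0,0,0,0,0.065,0,0,0,0,0,0,0.1,0,0,0,0,0,0.005,0.118,0,0,0,0,0,0.015,0.122,0,0,0])

```text
clock: 13.35
tcp_pos: [620.5, 187.6, 141.8]
tcp_rot: [-179.9, -0.0, 87.0]
contact_force: [0.7, -0.5, 1.3]
width: 0.1
```

>>> send_rows(targets=[0,0,0.003,0,0,0,0,0,0,0.006,0,0,0,0,0,0,0.008,0,0,0,0])

```text
clock: 13.65
tcp_pos: [629.6, 187.4, 143.3]
tcp_rot: [180.0, -0.0, 87.0]
contact_force: [-0.0, -0.7, -0.5]
width: -0.2
```

```bash
python3 t.py;python3 -c "
from h import *
save('wrist','w10')"
```

```text
tab [ 53.9 203.7 158.5] [654.9 175.3 158.5] [4.6 4.6] 114 50 tcp frame [ 27.6 214.3 142.7] q~ 0.533 r 118.1 tang -0.6 rad 0.2 clk 13.75
```

View pics/w10.png

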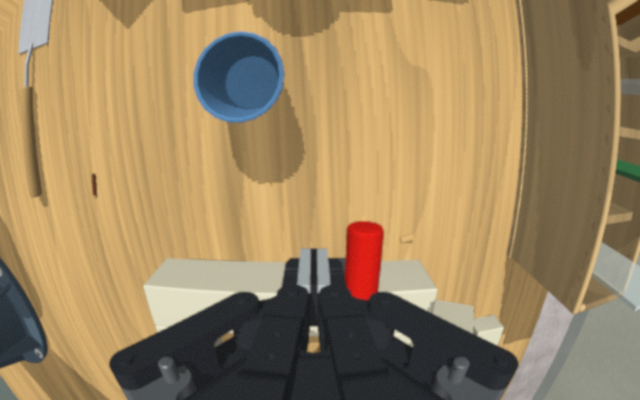

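>>> send_rows(targets=[0,0,0.002,0.003,0,0,0,0,0,0.005,0.003,0,0,0,0,0,0.008,0.003,0,0,0,0,0,0.011,0.003,0,0,0])

```text
clock: 14.2
tcp_pos: [639.7, 186.7, 139.2]
tcp_rot: [-179.9, -0.0, 87.0]
contact_force: [-3.9, 0.7, -3.2]
width: 0.2
```

>>> send_rows(targets=[0,0,0.002,0,0,0,0,0,0,0.004,0,0,0,0,0,0,0.006,0,0,0,0])

```text
clock: 14.5
tcp_pos: [645.5, 186.3, 138.8]
tcp_rot: [-179.8, 0.0, 87.0]
contact_force: [-5.8, 0.4, -3.3]
width: -0.3
```

>>> send_rows(targets=[0,0,0.002,0,0,0,0,0,0,0.004,0,0,0,0,0,0,0.006,0,0,0,0])

```text
clock: 14.8
tcp_pos: [650.7, 185.9, 138.1]
tcp_rot: [-179.7, 0.0, 87.0]
contact_force: [-8.4, 1.4, -5.4]
width: 0.4
```

```bash
python3 t.py;python3 -c "
from h import *
save('wrist','w11');si=save('side','s11');cv2.imwrite('pics/c11.png',cv2.resize(si['img'][90:200,270:390],None,fx=5,fy=5,interpolation=cv2.INTER_CUBIC)[:,:,::-1])"
```

```text
tab [ 74.3 204.1 152.7] [675.3 174.6 152.7] [4.8 4.8] 115 47 tcp frame [ 49.5 214.1 138.1] q~ 0.621 r 97.8 tang -7.3 rad 2.6 clk 14.9
```

View pics/c11.png

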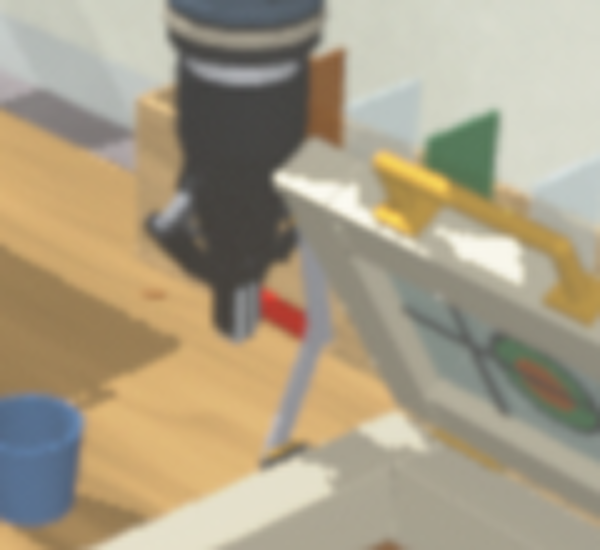

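View pics/w11.png

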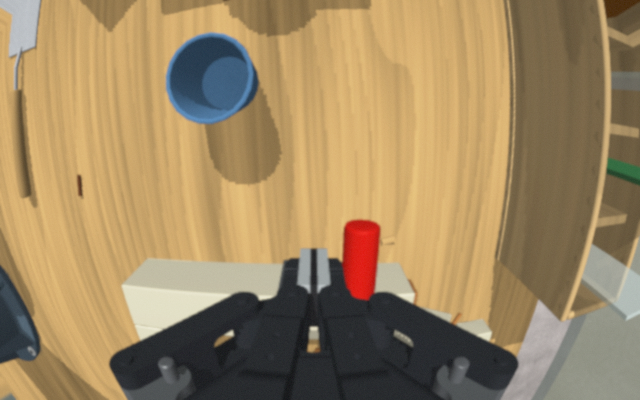

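>>> send_rows(targets=[0,0,-0.005,0,0,0,0,0,0,-0.015,0,0,0,0,0,0,-0.03,0,0,0,0,0,0,-0.045,0,0,0,0])

```text
clock: 15.4
tcp_pos: [606.1, 188.2, 138.9]
tcp_rot: [-179.9, 0.0, 87.0]
contact_force: [0.1, 1.5, 0.5]
width: -0.3
```

```bash
python3 t.py;python3 -c "
from h import *
si=save('side','s12');sc=save('scene','sc12');cv2.imwrite('pics/c12.png',cv2.resize(si['img'][90:200,270:390],None,fx=5,fy=5,interpolation=cv2.INTER_CUBIC)[:,:,::-1])"
```

```text
tab [ 71.8 208.  154.3] [673.  178.6 154.3] [1.3 1.3] 110 93 tcp frame [  3.8 214.2 139.4] q~ 0.415 r 136.8 tang 0.6 rad -0.0 clk 15.5
```

View pics/c12.png

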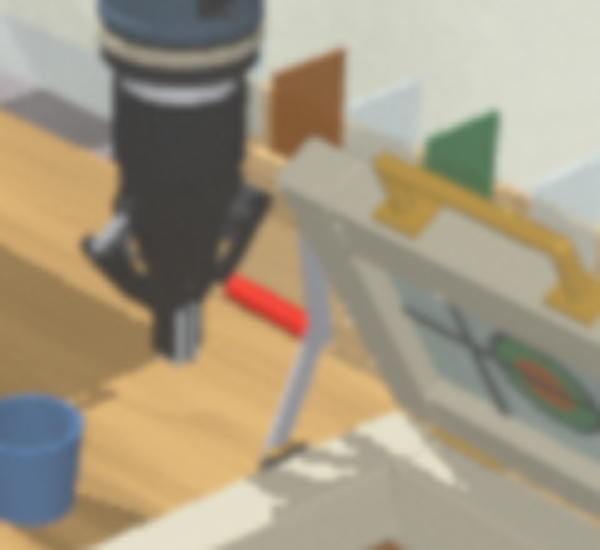

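>>> send_rows(targets=[0,0,0,-0.03,0,0,0,0,0,0,-0.075,0,0,0,0,0,0,-0.12,0,0,0,0,0,0,-0.165,0,0,0,0,0,0,-0.21,0,0,0])

```text
clock: 16.1
tcp_pos: [608.2, 188.2, 344.7]
tcp_rot: [180.0, -0.0, 87.0]
contact_force: [1.0, 0.3, 1.0]
width: -0.2
```

>>> send_rows(targets=[0.2,-0.03,0,-0.015,0,0,0,0.4,-0.075,0.003,-0.02,0,0,0,0.4,-0.12,0.006,-0.02,0,0,0,0.4,-0.165,0.009,-0.02,0,0,0,0.4,-0.205,0.012,-0.02,0,0,0])

```text
clock: 16.6
tcp_pos: [610.0, -19.6, 364.8]
tcp_rot: [179.9, -0.0, 87.0]
contact_force: [1.4, 0.2, 0.3]
width: 34.2
```

```bash
python3 t.py;python3 -c "
from h import *
o=ctrl.observe();save('wrist','w13');si=save('side','s13');cv2.imwrite('pics/c13.png',cv2.resize(si['img'][90:200,270:390],None,fx=5,fy=5,interpolation=cv2.INTER_CUBIC)[:,:,::-1]);print(o['tcp_pos'],o['tcp_rot'])"
```

```text
tab [ 71.8 208.  154.3] [673.  178.6 154.3] [1.2 1.2] 111 90 tcp frame [ 19.6   4.2 364.6] q~ 1.154 r 307.2 tang -0.4 rad -0.6 clk 16.7
[610.05846051 -22.09301524 364.61402039] [1.79931698e+02 3.01460902e-02 8.67425053e+01]
```

View pics/w13.png

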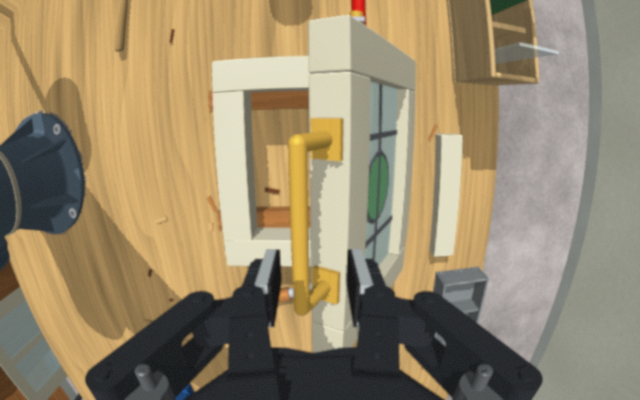

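View pics/c13.png

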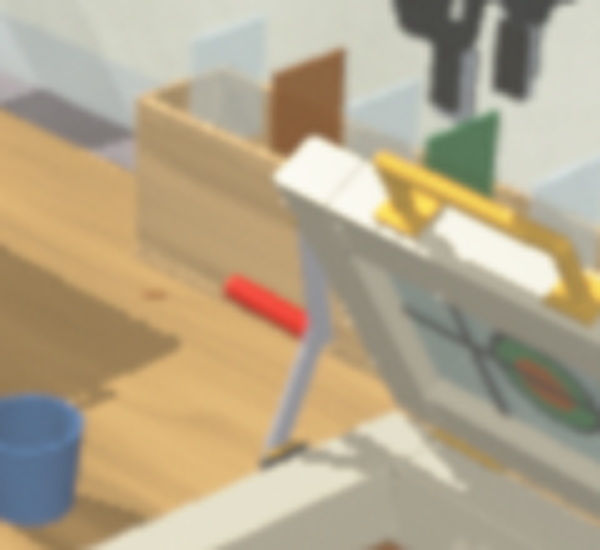

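Run:
```python
from h import *
np.set_printoptions(precision=1,suppress=True)
o=ctrl.observe();w=ctrl.snapshot('wrist')
for px in[(296,140),(303,308)]:print(fr(wz(w,px,o,320)))
print(fr(o['tcp_pos']))
for t in['stay_tab']: pass
```

```text
[  8.9  67.3 320. ]
[ 11.5 -53.9 320. ]
[ 19.5   8.  364.6]
```

>>> send_rows(targets=[0.4,-0.003,-0.004,0,0,0,0,0.4,-0.006,-0.009,0.005,0,0,0,0.4,-0.006,-0.009,0.02,0,0,0,0.4,-0.006,-0.009,0.035,0,0,0,0.4,-0.006,-0.009,0.035,0,0,0])

```text
clock: 17.35
tcp_pos: [600.0, -21.9, 328.1]
tcp_rot: [-179.9, -0.0, 87.1]
contact_force: [0.0, 0.8, 0.1]
width: 34.4
```

Run:
```python
from h import *
o=ctrl.observe();save('wrist','w14');print(fr(o['tcp_pos']),o['contact_force'],o['tcp_rot'])
```

```text
[  9.60771164   3.90578169 328.13020818] [0.04402887 0.75770437 0.09679834] [-1.79917357e+02 -4.42304788e-02  8.70624709e+01]
```

View pics/w14.png

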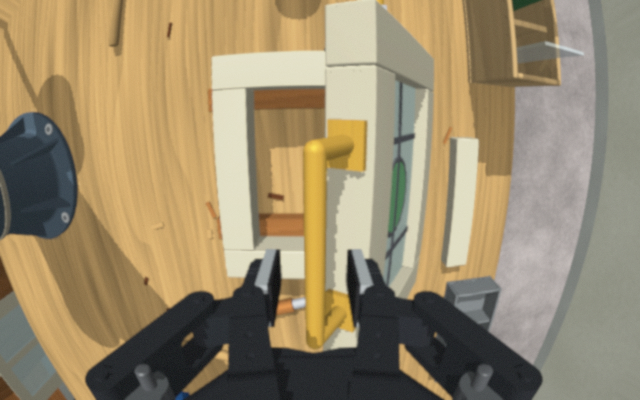

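>>> send_rows(targets=[0.4,0,0.0005,0.009,0,0,0,0.4,0,0.001,0.017,0,0,0,0.4,0,0.001,0.017,0,0,0])

```text
clock: 17.7
tcp_pos: [601.1, -21.8, 311.8]
tcp_rot: [-179.9, -0.0, 87.1]
contact_force: [0.6, 0.3, 0.4]
width: 34.4
```

>>> send_rows(targets=[0.15,0,0,0,0,0,0,0,0,0,0,0,0,0,0,0,0,0,0,0,0,0,0,0,0,0,0,0], squeeze=25)

```text
clock: 18.1
tcp_pos: [601.1, -21.7, 312.3]
tcp_rot: [-180.0, -0.1, 87.1]
contact_force: [-2.8, 1.1, 6.8]
width: 10.8
```

```bash
python3 t.py
```

```text
tab [ 71.6 208.1 154.3] [672.8 178.7 154.3] [1.1 1.1] 110 90 tcp frame [ 10.6   4.2 312.3] q~ 1.053 r 262.6 tang 0.9 rad 7.1 clk 18.2
```

>>> send_rows(targets=[0,0,-0.0045,0.0023,0,0,0,0,0,-0.009,0.0047,0,0,0,0,0,-0.0135,0.0072,0,0,0,0,0,-0.0178,0.0098,0,0,0,0,0,-0.0222,0.0125,0,0,0])

```text
clock: 18.7
tcp_pos: [578.5, -20.6, 299.6]
tcp_rot: [-180.0, -0.0, 87.1]
contact_force: [0.9, 0.1, 1.3]
width: 10.6
```

>>> send_rows(targets=[0,0,-0.0048,0.0031,0,0,0,0,0,-0.0094,0.0063,0,0,0,0,0,-0.014,0.0095,0,0,0,0,0,-0.0185,0.0129,0,0,0,0,0,-0.0229,0.0164,0,0,0])

```text
clock: 19.2
tcp_pos: [555.2, -19.4, 282.9]
tcp_rot: [-180.0, -0.0, 87.1]
contact_force: [1.4, -0.4, 1.6]
width: 10.9
```

```bash
python3 t.py
python3 - <<'E'
import numpy as np
pts=np.array([(601.1,312),(578.2,298.9),(568.3,291.5),(540.1,267.8),(514.5,239.1),(493.6,206.9),(477.3,171.8),(466.3,134.7),(460.8,96.5)])
from scipy.optimize import least_squares
s=least_squares(lambda p:np.hypot(*(pts-p[:2]).T)-p[2],[715,80,255]);print(s.x,s.fun)
cx,cz,r=s.x
from workcell import ctrl
p=ctrl.observe()['tcp_pos'];a=np.arctan2(p[2]-cz,cx-p[0])
print(np.hypot(p[0]-cx,p[2]-cz),a)
a0=np.arctan2(96.5-cz,cx-460.8);print('shut',a0)
n=int(np.ceil((a-a0)/.025));A=np.linspace(a,a0,n+1)
P=np.c_[cx-r*np.cos(A),cz+r*np.sin(A)]
for k in range(0,n,5):
    print([(round((P[min(i,n)]-P[k])[0]/1000,4),round(-(P[min(i,n)]-P[k])[1]/1000,4)) for i in range(k+1,k+6)],P[min(k+5,n)].round(1))
E
```

```text
tab [ 75.6 210.2 151.7] [676.9 180.6 151.7] [3.1 3.1] 113 69 tcp frame [-35.8   4.  282.6] q~ 0.843 r 261.8 tang -3.0 rad -1.7 clk 19.3
[724.36091695  78.57804882 264.11647612] [-0.14855962  0.27863695 -0.12638711 -0.00090989  0.09726553 -0.07647167
 -0.05317146 -0.02348064  0.05307791]
265.3709896954167 0.8772700748753227
shut 0.0678947571698308
[(np.float64(-0.0049), np.float64(0.0042)), (np.float64(-0.0098), np.float64(0.0085)), (np.float64(-0.0145), np.float64(0.013)), (np.float64(-0.0191), np.float64(0.0175)), (np.float64(-0.0236), np.float64(0.0222))] [531.9 259.5]
[(np.float64(-0.0044), np.float64(0.0048)), (np.float64(-0.0086), np.float64(0.0097)), (np.float64(-0.0128), np.float64(0.0146)), (np.float64(-0.0168), np.float64(0.0197)), (np.float64(-0.0207), np.float64(0.0249))] [511.3 234.6]
[(np.float64(-0.0038), np.float64(0.0053)), (np.float64(-0.0074), np.float64(0.0106)), (np.float64(-0.0109), np.float64(0.0161)), (np.float64(-0.0143), np.float64(0.0216)), (np.float64(-0.0175), np.float64(0.0272))] [493.8 207.4]
[(np.float64(-0.0031), np.float64(0.0057)), (np.float64(-0.006
[... 151 characters left out ...]
 [479.8 178.2]
[(np.float64(-0.0024), np.float64(0.006)), (np.float64(-0.0046), np.float64(0.0121)), (np.float64(-0.0067), np.float64(0.0183)), (np.float64(-0.0086), np.float64(0.0244)), (np.float64(-0.0103), np.float64(0.0307))] [469.4 147.5]
[(np.float64(-0.0016), np.float64(0.0063)), (np.float64(-0.0031), np.float64(0.0126)), (np.float64(-0.0044), np.float64(0.0189)), (np.float64(-0.0055), np.float64(0.0253)), (np.float64(-0.0065), np.float64(0.0317))] [462.9 115.8]
[(np.float64(-0.0008), np.float64(0.0064)), (np.float64(-0.0015), np.float64(0.0129)), (np.float64(-0.002), np.float64(0.0193)), (np.float64(-0.002), np.float64(0.0193)), (np.float64(-0.002), np.float64(0.0193))] [460.9  96.5]
```

>>> send_rows(targets=[0,0,-0.0049,0.0042,0,0,0,0,0,-0.0098,0.0085,0,0,0,0,0,-0.0145,0.013,0,0,0,0,0,-0.0191,0.0175,0,0,0,0,0,-0.0236,0.0222,0,0,0], squeeze=30)

```text
clock: 19.8
tcp_pos: [530.7, -18.1, 260.1]
tcp_rot: [-179.9, -0.0, 87.1]
contact_force: [1.2, -0.1, 0.7]
width: 10.4
```

>>> send_rows(targets=[0,0,-0.0044,0.0048,0,0,0,0,0,-0.0086,0.0097,0,0,0,0,0,-0.0128,0.0146,0,0,0,0,0,-0.0168,0.0197,0,0,0,0,0,-0.0207,0.0249,0,0,0])

```text
clock: 20.3
tcp_pos: [509.6, -17.1, 234.8]
tcp_rot: [-179.9, -0.0, 87.1]
contact_force: [1.1, -1.1, -0.8]
width: 10.3
```

>>> send_rows(targets=[0,0,-0.0034,0.0053,0,0,0,0,0,-0.0067,0.0106,0,0,0,0,0,-0.0099,0.0161,0,0,0,0,0,-0.013,0.0216,0,0,0,0,0,-0.016,0.0272,0,0,0])

```text
clock: 20.8
tcp_pos: [492.5, -16.2, 207.0]
tcp_rot: [-179.8, -0.0, 87.1]
contact_force: [-8.5, -1.0, 3.9]
width: 10.8
```

Run:
```python
from h import *
o=ctrl.observe();save('wrist','w15');save('side','s15');print(fr(o['tcp_pos']),o['contact_force'],o['width'])
```

```text
[-98.10131614   3.84174418 206.96025303] [-8.45134352 -0.99914754  3.94936499] 10.75924746692855
```

View pics/w15.png

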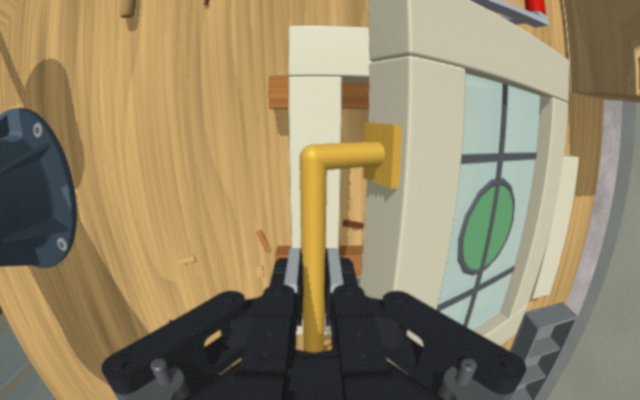

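View pics/s15.png

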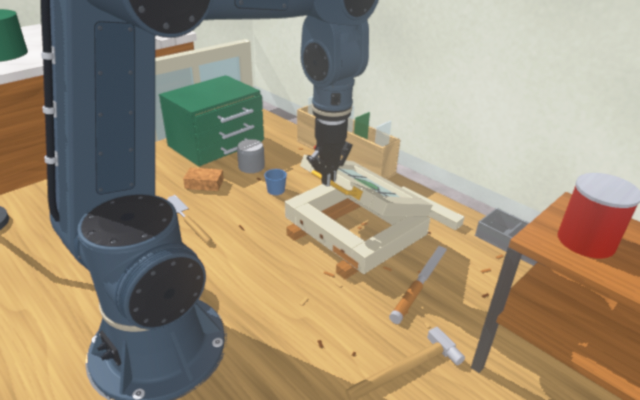

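Still gripped, folding properly. Continue down.

>>> send_rows(targets=[0,0,-0.0031,0.0057,0,0,0,0,0,-0.006,0.0115,0,0,0,0,0,-0.0088,0.0173,0,0,0,0,0,-0.0115,0.0232,0,0,0,0,0,-0.014,0.0292,0,0,0])

```text
clock: 21.4
tcp_pos: [477.9, -15.5, 176.8]
tcp_rot: [-179.8, -0.0, 87.1]
contact_force: [-2.1, -0.8, 0.8]
width: 10.6
```

>>> send_rows(targets=[0,0,-0.0023,0.006,0,0,0,0,0,-0.0044,0.0121,0,0,0,0,0,-0.0065,0.0183,0,0,0,0,0,-0.0083,0.0244,0,0,0,0,0,-0.01,0.0307,0,0,0])

```text
clock: 21.9
tcp_pos: [467.8, -15.0, 145.6]
tcp_rot: [-179.8, -0.0, 87.1]
contact_force: [2.2, -1.9, -1.0]
width: 10.5
```

>>> send_rows(targets=[0,0,-0.0013,0.005,0,0,0,0,0,-0.0024,0.01,0,0,0,0,0,-0.0034,0.015,0,0,0,0,0,-0.0043,0.02,0,0,0,0,0,-0.0051,0.025,0,0,0])

```text
clock: 22.4
tcp_pos: [462.8, -14.7, 120.3]
tcp_rot: [-179.8, -0.0, 87.1]
contact_force: [2.6, -2.2, -1.3]
width: 10.2
```

>>> send_rows(targets=[0,0,-0.0006,0.004,0,0,0,0,0,-0.0011,0.008,0,0,0,0,0,-0.0015,0.0115,0,0,0,0,0,-0.0018,0.0145,0,0,0,0,0,-0.0018,0.0145,0,0,0])

```text
clock: 22.9
tcp_pos: [461.1, -14.6, 105.5]
tcp_rot: [-179.8, -0.0, 87.1]
contact_force: [4.8, -0.8, -5.8]
width: 10.9
```

>>> send_rows(targets=[0,0,-0.0001,0.0015,0,0,0,0,0,-0.0002,0.003,0,0,0,0,0,-0.0003,0.0045,0,0,0,0,0,-0.0004,0.006,0,0,0,0,0,-0.0004,0.006,0,0,0])

```text
clock: 23.4
tcp_pos: [460.9, -14.5, 100.9]
tcp_rot: [-179.9, -0.0, 87.1]
contact_force: [-6.4, -1.4, 29.4]
width: 10.7
```

>>> send_rows(targets=[0,0,0,0.001,0,0,0,0,0,0,0.002,0,0,0,0,0,0,0.002,0,0,0])

```text
clock: 23.7
tcp_pos: [461.0, -14.5, 100.4]
tcp_rot: [-180.0, -0.0, 87.1]
contact_force: [-10.1, -0.7, 33.3]
width: 10.3
```

Run:
```python
from h import *
o=ctrl.observe();w=save('wrist','w16');si=save('side','s16');print(fr(o['tcp_pos']),o['contact_force'],o['width'])
cv2.imwrite('pics/c16.png',cv2.resize(si['img'][140:290,260:460],None,fx=4,fy=4,interpolation=cv2.INTER_CUBIC)[:,:,::-1])
```

```text
[-129.65041164    3.91664094  100.4213161 ] [-10.10084145  -0.66431639  33.26643368] 10.305956231140955
```

View pics/c16.png

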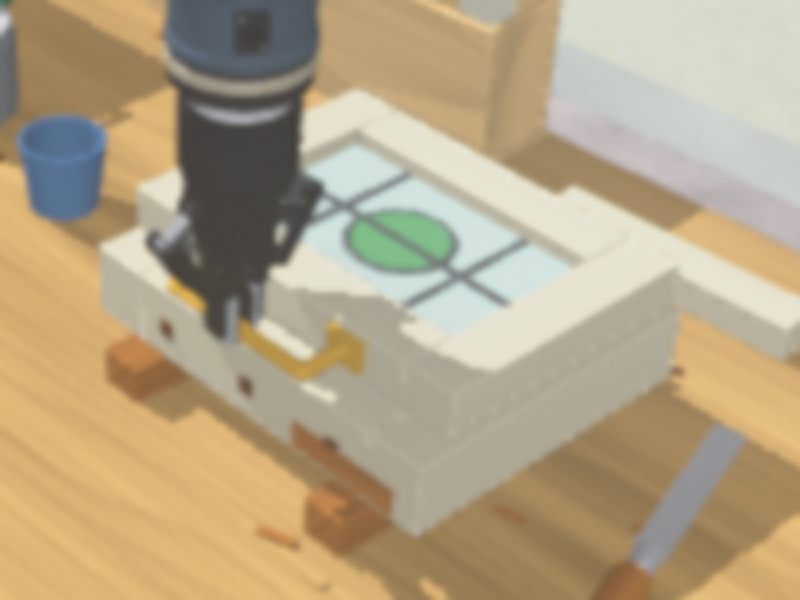

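>>> send_rows(targets=[0,0,0,-0.0005,0,0,0,0,0,0,-0.0005,0,0,0])

```text
clock: 24.0
tcp_pos: [460.8, -14.4, 100.9]
tcp_rot: [-180.0, -0.0, 87.1]
contact_force: [2.3, -0.7, -3.2]
width: 10.7
```

>>> send_rows(targets=[0.1,0,0,0,0,0,0,0.2,0,0,0,0,0,0,0.3,0,0,0,0,0,0,0.35,0,0,0,0,0,0,0.35,0,0,0,0,0,0])

```text
clock: 24.5
tcp_pos: [460.7, -14.4, 100.9]
tcp_rot: [-179.9, -0.1, 87.1]
contact_force: [0.4, 0.2, -0.1]
width: 29.7
```

>>> send_rows(targets=[0.35,0,0,-0.01,0,0,0,0.35,0,0,-0.03,0,0,0,0.35,0,0,-0.06,0,0,0,0.35,0,0,-0.09,0,0,0,0.35,0,-0.02,-0.12,0,0,0])

```text
clock: 25.0
tcp_pos: [441.6, -13.5, 222.6]
tcp_rot: [-180.0, -0.1, 87.1]
contact_force: [-0.9, -0.4, 0.4]
width: 30.0
```

Run:
```python
from h import *
o=ctrl.observe();w=save('wrist','w17');si=save('side','s17');sc=save('scene','sc17');print(fr(o['tcp_pos']),o['contact_force'],o['width'],o['clock'])
a=cv2.imread('pics/side0.png')[130:290,250:450];b=si['img'][130:290,250:450,::-1]
cv2.imwrite('pics/c17.png',cv2.resize(np.hstack([a,b]),None,fx=2,fy=2,interpolation=cv2.INTER_CUBIC))
```

```text
[-149.02043086    3.83858844  222.64318406] [-0.93056055 -0.35378299  0.40734156] 29.96602776324917 25.0
```

View pics/c17.png

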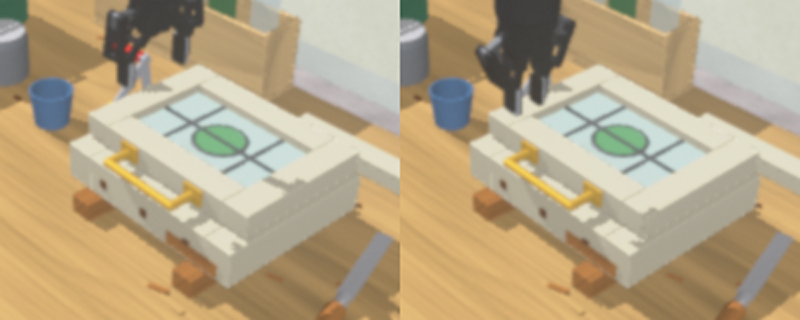

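View pics/w17.png

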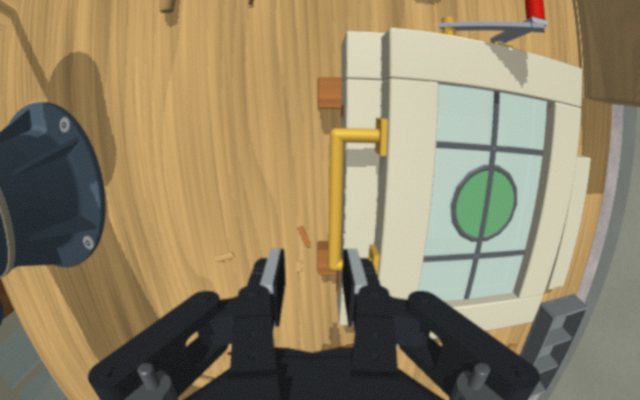

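Run:
```python
import cv2,numpy as np
for f,g,(x0,x1,y0,y1) in [('side0','s17',(300,350,200,245)),('side0','s17',(355,430,200,265)),('scene0','sc17',(275,325,190,240)),('scene0','sc17',(345,380,213,233))]:
    a=[cv2.cvtColor(cv2.imread(f'pics/{n}.png'),cv2.COLOR_BGR2GRAY)[y0:y1,x0:x1].astype(np.float32) for n in(f,g)]
    print(cv2.phaseCorrelate(*a,cv2.createHanningWindow(a[0].shape[::-1],cv2.CV_32F)))
```

```text
((0.06079862841253103, 0.5193183338959209), 0.9654959553612603)
((0.7306231946927682, 0.06268647621876511), 0.4960234906938341)
((0.013383079687585564, -0.009783520240151944), 0.8998348663330078)
((-0.1055602519809824, 0.13903719999933628), 0.9716790222459369)
```

```bash
python3 -c "
from workcell import ctrl
print(ctrl.finish_job())"
```

```text
the job is handed in; nothing more can be done
None
```

The job is done and handed in at about 25 s on the robot's clock (limit 69 s). The sash is shut on its frame and the gripper stands clear of it.

- **Lift and lock:** I raised the sash by its handle to about 1.12 rad, where the stay straightened and snapped over centre. The force I measured along the lift there stayed within a few newtons. The pictures showed the bars past straight. After I let go, the tab did not move (51.1 mm before, 51.3 mm after), so the locked stay carried the sash.
- **Release and lowering:** I pushed the red tab about 20 mm towards the hinge with up to roughly 8 N sideways. The knee stayed broken. I then gripped the handle again and lowered the sash along its arc without letting it drop.
- **Last checks:** Against the first pictures, the scene view put the handle and tab back within about 0.15 pixel. The side view showed the handle about 0.5 pixel off; a 0.7-pixel shift at the sash corner there was a poor match, so I gave it little weight.
- **Less certain:**
    - Radial force peaked at about 25 N in one brief swing while raising the sash.
    - At the end I pressed the shut sash down with about 33 N for a moment before easing off.
    - The final grip height was about 5 mm higher than at the first grip, which I put down to gripping the bar higher up.
    - I judged that the stay's foot did not slip from the low forces and the pictures, not from measuring its position.

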